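# Close the fermenting crock and take off its outer lid

## Robot

A 6-joint arm with a two-finger parallel gripper is mounted at the origin on the work surface. World frame = base frame: x ahead of the robot, y to its left, z up, the work surface at z = 0. Lengths are in mm, angles in rad, forces in N, time in s.
With the tool pointing down it reaches from about 350 to 975 mm from the base axis. Payload 4.9 kg.
Tool frame: the origin (TCP) lies between the finger pads; the fingertips stand 8 mm ahead of it and the grasp point (between the pads) lies 11 mm behind it; z points along the fingers, y is the direction in which the jaws open and shut (so a half turn about z gives the same grasp; the last joint's range is limited). The gripper opens to 85 mm and grips with 20 to 120 N. Pads are 22 mm wide; open, the fingers measure 114 mm over their backs; the gripper's body (76 mm by 85 mm) begins 54 mm behind the grasp point. The pads swing forward as they close: fully open they stand 13 mm farther back than shut.
Start: joints at [-1.394, 0.053, 1.613, -0, 1.476, -0.119], TCP at [182.186, -597.838, 239.304] pointing down, gripper open.
Joint ranges: [-3.01, 3.01], [-1.01, 2.22], [0.06, 2.58], [-1.02, 4.17], [0.09, 2.62], [-3.14, 3.14]. Speed limits (rad/s): [2.57, 2.57, 3.14, 3.14, 3.14, 3.14].

## Interface

Orientations are given as a 3x3 rotation matrix whose columns are the frame's x, y, z axes.
In Python, from rig import env gives the robot as it stands.
- The arm moves only by the tool play_rows, never from a script. Its argument "targets" is a list of rows, each a list of 5 numbers: the shift along the tool's x, y, z in mm, then the turn about the tool's z in degrees, then the gripper's target within -1 to 1 (fully open at 1, half-way at 0, shut at -1). In form: [[x, y, z, turn, claw], ...]. A call has 1 to 20 rows; each row shifts and turns the pose as measured when the row begins, along the tool's axes as they then stand; what a row does not reach is not made up. A row lasts 1/10 s, in which the tool goes at most 50 mm and 8.59 degrees, less where a joint would pass 70% of its speed; a pose out of reach is approached as far as the arm can. A call with a gripper value outside its range is refused whole. The fingers move at their own pace and stop on an object; the grip force is fixed at half the most. Time passes only in rows, so rows that do not move let the fingers close. It gives the time, the measured TCP pose, the force and the opening at its end, in the units of the state.
- env.get_obs(): the state, without advancing time (a new reading comes with each control period).
- env.read_camera(name): name is "scene" or "top" or "wrist"; returns (picture, depth): 384x512x3 uint8, red, green, blue; 384x512 float32, mm along the optical axis (not along the pixel's ray), 0 where there is no reading.
- env.calibration(name): a dict with "fx", "fy", "cx", "cy" (pixels), "dist_coeffs" ([k1, k2, p1, p2, k3] as OpenCV has them; the pictures are not rectified), "eye" and "rotation" of the camera in the world. Camera axes: x right, y up, looking along -z (the intrinsics and any distortion apply to the point x, -y, -z); pixel columns grow to the right and rows downward; lengths in mm; the calibration is good to about 2 mm. A picture is of the moment at which its call begins: read the wrist's pose just before it. calibration takes no time and is no camera call; for the wrist camera it gives the pose at the moment of the call.
- env.finish_job(): hands the job in, once; it reports no verdict.
The state is a dict: "time": time; "joint_pos": joint angles; "dq": joint speeds; "joint_efforts": joint torques, N m; "eef_pos": TCP position; "tool_rot": TCP orientation; "ft_force": force on the tool from outside, world axes, zero at the start; "moment": the same for the moment, N m; "finger_gap": finger opening in mm.
Only numpy, scipy, OpenCV 4.12 (cv2) and the standard library are available. Lean on these libraries where they do the work, as an engineer would, in place of code of your own. Each camera call takes 0.05 s, during which the arm holds its last target.

## Task

Unscrew the vent cap on the crock's side neck anticlockwise as far as its stop, so that air can escape, and leave it open. Then carry the two nested lids together from the cork trivet by the knob of the inner lid, lower them (no dropping) until the inner lid is fully seated in the crock's mouth, and let go. Finally lift the outer lid alone straight up by its collar, leaving the inner lid seated, and finish still holding the outer lid level over the crock, at rest, a few centimetres clear above the top of the inner lid's knob; leave the jar, mug and spoon alone.

Things in the scene. Friction and masses are not known exactly. Their poses are not given: they have to be found in the camera images.
- crock: Heavy grey stoneware crock, fixed. Outer diameter 160 mm, wall 8 mm, open round mouth 144 mm across, flat rim at z = 115 mm. Origin: centre of its underside, z up. On its own -x side an arm carries an upright vent neck (28 mm diameter, top at z = 125 mm), its axis 120 mm from the crock's; the neck points roughly towards the robot.
- vent_cap (a joint): Steel screw cap on the vent neck, captive: it turns about the neck's upright axis and neither rises nor comes off. 0 = closed; grows anticlockwise seen from above up to the stop at 1.3 rad = open. Starts between 0 and 0.2 rad. Stiff (0.05 N m of friction), stays where it is left.
- vent_wing (a point): Point on the turning axis of the vent cap, 155 mm above the work surface, near the middle of its wing. The wing is an upright steel bar 36 mm long along this point's x axis, 12 mm thick along its y axis, from z = 139 mm to 164 mm above the surface; it turns with the cap. Below it is the round cap, 36 mm in diameter, 14 mm high.
- trivet: Round cork trivet, fixed, 140 mm diameter, 10 mm thick; the nested lids stand on it at the start. Origin: centre of its underside.
- inner_lid: Loose wooden inner lid, 0.28 kg. Origin: centre of underside, z up. Plug 0 to 14 mm above it (132 mm diameter, 120 mm at the bottom), flange 152 mm diameter to 22 mm, stem 18 mm diameter to 50 mm, upright round knob 24 mm diameter to 90 mm. Seated, the flange lies on the crock's rim (origin 101 mm above the crock's), plug with 6 mm play all round. Lifted by the knob it carries the outer lid.
- outer_lid: Loose stoneware outer lid, 0.25 kg. Origin: centre of plate underside, z up. Plate 168 mm diameter, 7 mm thick; central tube collar 46 mm outer, 34 mm inner diameter, 7 to 34 mm above origin; skirt 5 mm down round the inner flange (3 mm play). Nested: origin 22 mm above the inner lid's, inner knob sticks out through the collar, 34 mm above its top. Lifts freely over the knob.
- jar: Bystander: closed glass jar, 68 mm diameter, 110 mm high. Origin: centre of its underside.
- mug: Bystander: white mug, 80 mm diameter, 90 mm high. Origin: centre of its underside.
- spoon: Bystander: wooden spoon lying on the surface, along its own x axis.

How it is judged:
By the outcome, as a careful person would: the job done as asked, in the order asked, and still so for the second after the job is handed in, while the arm keeps its last pose, push and grip.
It also fails if it takes over 72 s, if anything falls off the work surface, if the arm or the gripper's body presses on something with over 40 N, if the wrist force passes 120 N, or if a joint passes its speed limit or range.

## Working session

There is one attempt and no reset: what is moved stays moved. The work goes in short steps, Python scripts to look and compute and a tool call to move; the robot and the scene stay as the last step left them, time stands still between calls to the robot, and variables do not carry over. Pictures are saved under pics/ and viewed, and the job is handed in when it is done.

Besides the shell and the picture viewer there is one more tool, called after ">>>" as a command line: name --pt "numbers of a row" for each row, then --argument value for the rest. play_rows: Moves the arm, as the interface text tells. Its arguments: {"type":"object","properties":{"targets":{"type":"array","items":{"type":"array","items":{"type":"number"}}}},"required":["targets"]}

```bash
ls; mkdir -p pics; python3 - <<'E'
from rig import env
import cv2,numpy as np
o=env.get_obs();print({k:np.round(v,3).tolist() for k,v in o.items()})
for n in("scene","top"):
    p,d=env.read_camera(n);cv2.imwrite(f"pics/{n}0.png",p[:,:,::-1]);np.save(f"pics/{n}0.npy",d)
    c=env.calibration(n);print(n,{k:np.round(v,4).tolist() for k,v in c.items()})
E
```

```text
pics
{'time': 0.0, 'joint_pos': [-1.394, 0.053, 1.614, 0.0, 1.476, -0.119], 'dq': [0.002, -0.001, 0.001, -0.0, -0.0, -0.001], 'joint_efforts': [0.002, -39.369, -37.017, -0.0, 0.007, -0.0], 'eef_pos': [182.086, -597.263, 238.081], 'tool_rot': [[0.957, 0.291, -0.0], [0.291, -0.957, 0.002], [0.0, -0.002, -1.0]], 'ft_force': [-0.172, 0.04, -0.889], 'moment': [0.019, -0.002, 0.021], 'finger_gap': 85.666}
scene {'fx': 383.622, 'fy': 383.622, 'cx': 259.7302, 'cy': 198.6612, 'dist_coeffs': [-0.1161, 0.0, 0.0, 0.0, 0.0], 'eye': [1536.108, -79.6159, 745.9488], 'rotation': [[0.0953, -0.5629, 0.821], [0.9953, 0.0658, -0.0704], [-0.0144, 0.8239, 0.5665]]}
top {'fx': 444.7715, 'fy': 444.7715, 'cx': 265.0363, 'cy': 193.3167, 'dist_coeffs': [-0.115, 0.0, 0.0, 0.0, 0.0], 'eye': [479.1622, -15.8272, 1543.5212], 'rotation': [[0.0174, 0.9931, -0.1156], [-0.9998, 0.0177, 0.0012], [0.0032, 0.1156, 0.9933]]}
```

View pics/top0.png

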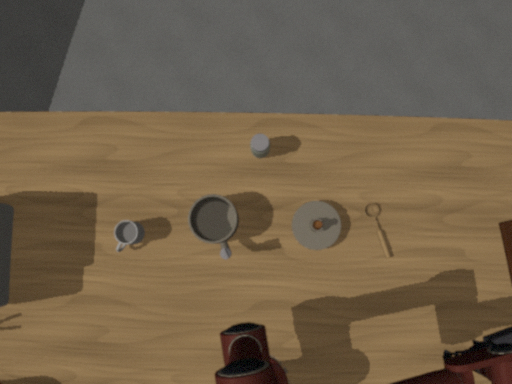

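View pics/scene0.png

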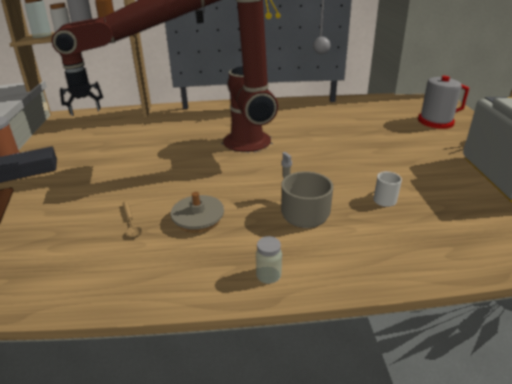

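The top view shows the crock at about (213,220) with its vent at (226,253), the lids at (317,226), the jar at (260,146), the mug at (127,233) and the spoon at (378,230). Next I'll measure these.

```bash
cat > h.py <<'E'
import cv2,numpy as np
def ray(c,uv):
    K=np.array([[c["fx"],0,c["cx"]],[0,c["fy"],c["cy"]],[0,0,1.]])
    q=cv2.undistortPoints(np.array(uv,float).reshape(-1,1,2),K,np.array(c["dist_coeffs"],float)).reshape(-1,2)
    d=np.c_[q[:,0],-q[:,1],-np.ones(len(q))]
    return np.array(c["eye"],float),d@np.array(c["rotation"]).T
def plane(c,uv,z):
    e,d=ray(c,uv); return e+d*((z-e[2])/d[:,2])[:,None]
def depthpts(c,D):
    v,u=np.mgrid[0:D.shape[0],0:D.shape[1]]
    e,d=ray(c,np.c_[u.ravel(),v.ravel()]); P=e+d*D.ravel()[:,None]
    P[D.ravel()==0]=np.nan
    return P.reshape(D.shape+(3,))
def circ(p):
    A=np.c_[2*p,np.ones(len(p))];s=np.linalg.lstsq(A,(p**2).sum(1),rcond=None)[0]
    return s[:2],np.sqrt(s[2]+s[:2]@s[:2])
E
python3 - <<'E'
from h import *
from rig import env
p=cv2.imread("pics/top0.png");D=np.load("pics/top0.npy");c=env.calibration("top")
P=depthpts(c,D)
def m(u0,u1,v0,v1,z0,z1):
    q=P[v0:v1,u0:u1].reshape(-1,3);return q[(q[:,2]>z0)&(q[:,2]<z1)]
for n,a in dict(rim=(180,245,190,243,105,125),plate=(285,350,195,255,30,48),knob=(300,335,205,245,85,110),vent=(215,240,240,265,110,180),jar=(245,275,130,162,95,120),mug=(105,150,210,255,75,100),tab=(50,400,290,310,-20,20)).items():
    q=m(*a);print(n,len(q),q.mean(0).round(1),q[:,2].min().round(1),q[:,2].max().round(1),((q.min(0)+q.max(0))/2).round(1),np.ptp(q,0).round(1))
    if n in("rim","plate","jar","mug"):
        h=cv2.convexHull(q[:,:2].astype(np.float32)).reshape(-1,2).astype(float);print("   circ",circ(h))
        if n=="rim": print("  allcirc",circ(q[:,:2]))
cv2.imwrite("pics/z1.png",cv2.resize(p[180:270,180:360],None,fx=4.4,fy=4.4,interpolation=cv2.INTER_CUBIC))
E
```

```text
rim 391 [562.3 152.5 114.7] 105.4 122.8 [563.  150.6 114.1] [155.9 159.4  17.3]
   circ (array([561.00692219, 150.4491173 ]), np.float64(79.58072083518884))
  allcirc (array([560.88806707, 150.21088971]), np.float64(75.84357253678117))
plate 1746 [ 548.5 -191.3   39.3] 30.0 47.9 [ 548.3 -192.3   39. ] [166.5 163.9  17.9]
   circ (array([ 548.91394701, -192.00415899]), np.float64(82.97602393868222))
knob 47 [ 549.1 -190.1   98.8] 86.8 107.4 [ 549.9 -190.2   97.1] [19.7 22.7 20.6]
vent 129 [457.4 106.1 144.4] 110.7 169.1 [462.9 113.1 139.9] [59.5 54.5 58.4]
jar 257 [814.7   2.2 110.2] 97.7 118.3 [815.2   2.2 108. ] [57.9 59.6 20.7]
   circ (array([815.40943472,   2.16740912]), np.float64(29.18176861588819))
mug 154 [507.  442.8  85.9] 75.0 94.5 [503.3 439.5  84.8] [96.4 79.6 19.5]
   circ (array([503.2418623 , 445.74529942]), np.float64(46.72229159101544))
tab 6974 [2.881e+02 1.168e+02 2.000e-01] -13.5 12.1 [283.4 122.6  -0.7] [  94.1 1224.4   25.6]
```

View pics/z1.png

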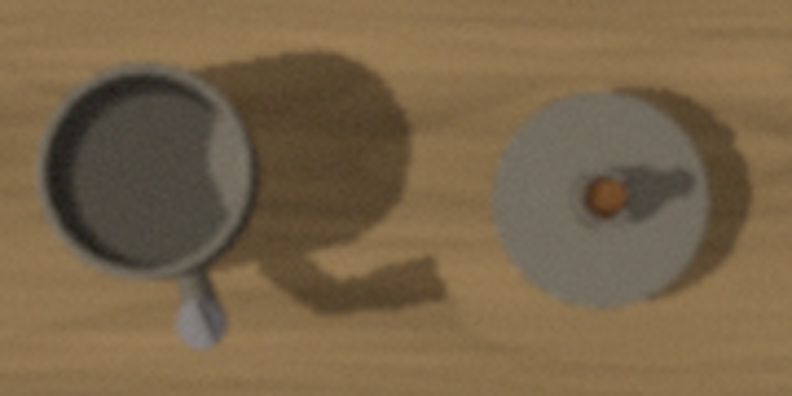

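>>> play_rows --pt "35 -25 -8 0 1" --pt "35 -25 -8 0 1" --pt "35 -25 -8 0 1" --pt "35 -25 -8 0 1" --pt "35 -25 -8 0 1" --pt "35 -25 -8 0 1" --pt "35 -25 -8 0 1" --pt "35 -25 -8 0 1" --pt "35 -25 -8 0 1" --pt "35 -25 -8 0 1" --pt "35 -25 -8 0 1" --pt "35 -25 -8 0 1"

```text
time: 1.3
eef_pos: [503.6, -174.5, 330.8]
tool_rot: [[0.96, 0.281, -0.006], [0.281, -0.96, 0.013], [-0.002, -0.014, -1.0]]
ft_force: [0.1, -0.4, 0.4]
finger_gap: 85.2
```

```bash
cat >> h.py <<'E'
def look(env,n,f):
    o=env.get_obs();c=env.calibration(n);p,D=env.read_camera(n)
    cv2.imwrite(f"pics/{f}.png",p[:,:,::-1]);np.save(f"pics/{f}.npy",D);np.save(f"pics/{f}_c.npy",c,allow_pickle=True)
    return o,c,p,D
def st(o):
    print({k:np.round(o[k],3).tolist() for k in("time","joint_pos","eef_pos","tool_rot","ft_force","moment","finger_gap")})
E
python3 - <<'E'
from h import *
from rig import env
o,c,p,D=look(env,"wrist","w1");st(o);print(c["eye"],c["rotation"])
E
```

```text
{'time': 1.3, 'joint_pos': [-0.478, -0.2, 1.702, 0.009, 1.651, 0.809], 'eef_pos': [503.612, -174.478, 330.826], 'tool_rot': [[0.96, 0.281, -0.006], [0.281, -0.96, 0.013], [-0.002, -0.014, -1.0]], 'ft_force': [0.12, -0.431, 0.433], 'moment': [-0.057, 0.025, 0.01], 'finger_gap': 85.175}
[ 578.88795707 -154.21787338  466.7617506 ] [[ 0.28000439  0.91159627  0.30098136]
 [-0.95989917  0.27037412  0.07410406]
 [-0.01382458 -0.30966122  0.95074645]]
```

View pics/w1.png

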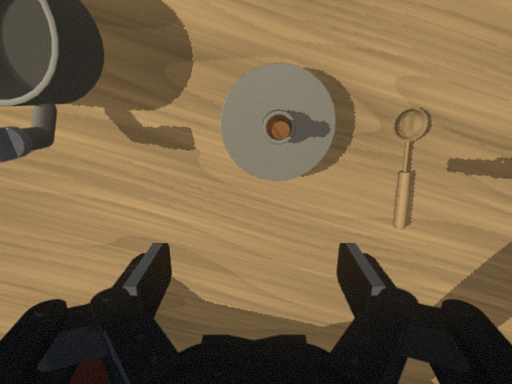

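The lid disc sits around (278,122), with the knob at (280,127) through the collar. The vent is at the left edge, around (15,143).

```bash
python3 - <<'E'
from h import *
p=cv2.imread("pics/w1.png");D=np.load("pics/w1.npy");c=np.load("pics/w1_c.npy",allow_pickle=True).item()
P=depthpts(c,D)
q=P[55:190,210:345].reshape(-1,3);k=q[(q[:,2]>86)&(q[:,2]<110)];l=q[(q[:,2]>32)&(q[:,2]<46)]
print(k.mean(0),(k.min(0)+k.max(0))/2,np.ptp(k,0))
h=cv2.convexHull(l[:,:2].astype(np.float32)).reshape(-1,2).astype(float);print(circ(h),np.median(l,0))
# knob via colour at z=100
hsv=cv2.cvtColor(p,cv2.COLOR_BGR2HSV)[110:145,262:300];m=((hsv[...,0]<16)&(hsv[...,1]>110)).astype(np.uint8)
n,lab,s,ce=cv2.connectedComponentsWithStats(m);print(s,ce)
i=1+np.argmax(s[1:,4]);v,u=np.nonzero(lab==i);print(plane(c,[[u.mean()+262,v.mean()+110]],100))
E
```

```text
[ 547.77677082 -192.17517033  100.9755572 ] [ 547.24671345 -192.67383961   95.27978346] [23.26190115 23.43678956 16.78084109]
(array([ 547.0456524 , -192.73049942]), np.float64(83.29367154270517)) [ 554.59819134 -189.77529139   40.60559677]
[[  0   0  38  35 900]
 [  5   5  24  25 430]] [[19.39444444 16.97777778]
 [16.62790698 17.04651163]]
[[ 550.21174903 -189.74431077  100.        ]]
```

>>> play_rows --pt "-5 -35 0 0 1" --pt "-5 -35 0 0 1" --pt "-5 -35 0 0 1" --pt "-5 -35 0 0 1" --pt "-5 -35 0 0 1" --pt "-5 -35 0 0 1" --pt "-5 -35 0 0 1" --pt "-5 -35 0 0 1" --pt "0 0 0 0 1"

```text
time: 2.25
eef_pos: [382.4, 98.2, 332.8]
tool_rot: [[0.957, 0.291, -0.008], [0.291, -0.956, 0.02], [-0.002, -0.021, -1.0]]
ft_force: [0.4, 0.3, -0.9]
finger_gap: 85.5
```

```bash
python3 - <<'E'
from h import *
from rig import env
o,c,p,D=look(env,"wrist","w2");st(o)
E
```

```text
{'time': 2.25, 'joint_pos': [0.048, -0.566, 1.971, 0.02, 1.743, 1.327], 'eef_pos': [382.382, 98.248, 332.78], 'tool_rot': [[0.957, 0.291, -0.008], [0.291, -0.956, 0.02], [-0.002, -0.021, -1.0]], 'ft_force': [0.369, 0.343, -0.942], 'moment': [-0.045, 0.022, -0.033], 'finger_gap': 85.483}
```

View pics/w2.png

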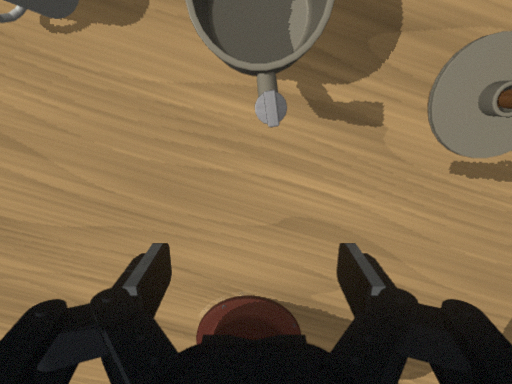

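```bash
python3 - <<'E'
from h import *
p=cv2.imread("pics/w2.png");D=np.load("pics/w2.npy");c=np.load("pics/w2_c.npy",allow_pickle=True).item()
P=depthpts(c,D)
q=P[70:140,240:310].reshape(-1,3)
w=q[(q[:,2]>157)&(q[:,2]<175)];cap=q[(q[:,2]>134)&(q[:,2]<175)]
print("wing",len(w),np.median(w,0),w.min(0),w.max(0))
(cc,sz,an)=cv2.minAreaRect(w[:,:2].astype(np.float32));print(cc,sz,an)
x=w[:,:2]-w[:,:2].mean(0);e,V=np.linalg.eigh(x.T@x);print("dir",V[:,1],np.degrees(np.arctan2(V[1,1],V[0,1])))
h=cv2.convexHull(cap[:,:2].astype(np.float32)).reshape(-1,2).astype(float);print("cap",circ(h),len(cap))
r=P[0:80,180:340].reshape(-1,3);r=r[(r[:,2]>108)&(r[:,2]<122)];h=cv2.convexHull(r[:,:2].astype(np.float32)).reshape(-1,2).astype(float);print("rim",circ(h))
cv2.imwrite("pics/z2.png",cv2.resize(p[70:140,230:320],None,fx=8,fy=8,interpolation=cv2.INTER_CUBIC))
E
```

```text
wing 427 [449.34557753 104.13062217 165.37510206] [430.89665263  92.08257569 157.47161503] [466.39701785 115.6281578  167.4789113 ]
(448.6580505371094, 103.7652587890625) (36.0298957824707, 11.998291969299316) 25.490053176879883
dir [-0.90447344 -0.42652995] -154.75245713354911
cap (array([448.75190968, 103.80749718]), np.float64(17.632017736811097)) 881
rim (array([556.90377122, 150.04349246]), np.float64(77.79674415116767))
```

View pics/z2.png

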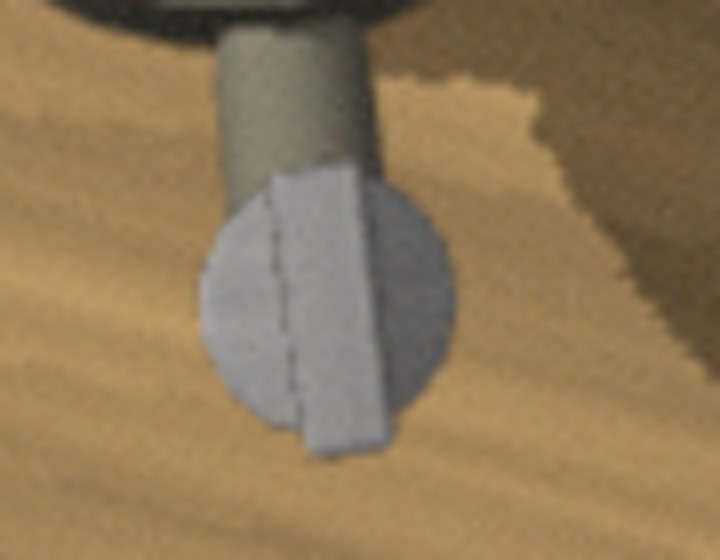

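The vent cap axis is at (448.7,103.8), the wing points along 25.2° (about (270,107) in the wrist view), and the crock is at about (560.5,150). I'm approaching the wing.

>>> play_rows --pt "13 2.8 20 -1.7 0" --pt "13 2.8 20 -1.7 0" --pt "13 2.8 20 -1.7 0" --pt "13 2.8 20 -1.7 0" --pt "13 2.8 20 -1.7 0" --pt "0 0 0 0 0" --pt "0 0 0 0 0"

```text
time: 3.0
eef_pos: [452.7, 101.7, 228.0]
tool_rot: [[0.905, 0.426, -0.008], [0.426, -0.904, 0.015], [-0.001, -0.017, -1.0]]
ft_force: [-0.7, 1.2, 1.1]
finger_gap: 42.8
```

```bash
cat >> h.py <<'E'
def goto(o,x,y,z,yaw=None):
    R=np.array(o["tool_rot"]);d=R.T@(np.array([x,y,z])-o["eef_pos"])
    w=np.degrees(np.arctan2(R[1,0],R[0,0]));print("delta tool",d.round(1),"yaw",w.round(2),"turn",None if yaw is None else round(w-yaw,2))
E
python3 - <<'E'
from h import *
from rig import env
o=env.get_obs();st(o);goto(o,448.7,103.8,150,25.2)
E
```

```text
{'time': 3.0, 'joint_pos': [0.051, -0.339, 1.984, 0.015, 1.503, 1.181], 'eef_pos': [452.708, 101.735, 227.995], 'tool_rot': [[0.905, 0.426, -0.008], [0.426, -0.904, 0.015], [-0.001, -0.017, -1.0]], 'ft_force': [-0.694, 1.202, 1.127], 'moment': [-0.015, -0.012, 0.012], 'finger_gap': 42.819}
delta tool [-2.7 -2.3 78. ] yaw 25.24 turn 0.04
```

>>> play_rows --pt "-0.7 -0.6 15 0 0" --pt "-0.7 -0.6 15 0 0" --pt "-0.7 -0.6 15 0 0" --pt "-0.7 -0.6 12 0 0" --pt "0 0 8 0 0" --pt "0 0 0 0 0"

```text
time: 3.6
eef_pos: [448.0, 102.6, 159.4]
tool_rot: [[0.906, 0.424, -0.005], [0.424, -0.905, 0.015], [0.002, -0.015, -1.0]]
ft_force: [-0.0, -1.1, -0.3]
finger_gap: 42.8
```

```bash
python3 - <<'E'
from h import *
from rig import env
o,c,p,D=look(env,"wrist","w3");st(o);goto(o,448.7,103.8,150,25.2)
E
```

```text
{'time': 3.6, 'joint_pos': [0.054, -0.297, 2.068, 0.015, 1.375, 1.184], 'eef_pos': [448.035, 102.625, 159.351], 'tool_rot': [[0.906, 0.424, -0.005], [0.424, -0.905, 0.015], [0.002, -0.015, -1.0]], 'ft_force': [-0.026, -1.091, -0.314], 'moment': [-0.037, 0.019, 0.012], 'finger_gap': 42.803}
delta tool [ 1.1 -0.6  9.4] yaw 25.1 turn -0.1
```

View pics/w3.png

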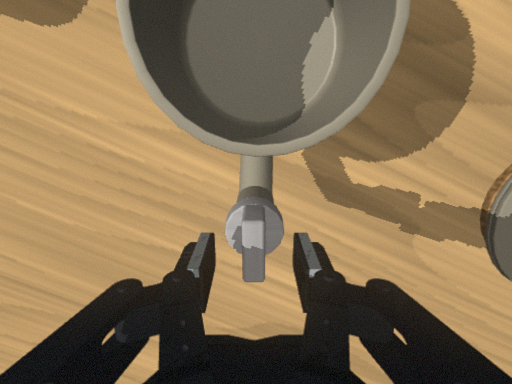

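The wing at (254,245) is centred between the jaws and parallel to them. Next I'll go down 8.5 mm and close.

>>> play_rows --pt "1 -0.5 5 0 0" --pt "0 0 3.5 0 0" --pt "0 0 0 0 -0.5" --pt "0 0 0 0 -1" --pt "0 0 0 0 -1" --pt "0 0 0 0 -1" --pt "0 0 0 0 -1"

```text
time: 4.35
eef_pos: [450.5, 104.0, 152.9]
tool_rot: [[0.905, 0.425, -0.0], [0.425, -0.905, 0.015], [0.006, -0.013, -1.0]]
ft_force: [-0.3, 0.8, -0.6]
finger_gap: 10.7
```

```bash
python3 - <<'E'
from h import *
from rig import env
o=env.get_obs();st(o);goto(o,448.7,103.8,150,25.2)
E
```

```text
{'time': 4.35, 'joint_pos': [0.057, -0.286, 2.07, 0.015, 1.357, 1.186], 'eef_pos': [450.493, 103.955, 152.91], 'tool_rot': [[0.905, 0.425, -0.0], [0.425, -0.905, 0.015], [0.006, -0.013, -1.0]], 'ft_force': [-0.314, 0.776, -0.624], 'moment': [-0.082, -0.006, 0.017], 'finger_gap': 10.686}
delta tool [-1.7 -0.6  2.9] yaw 25.14 turn -0.06
```

>>> play_rows --pt "-0.5 0 0.3 -5 -1" --pt "-0.5 0 0.3 -5 -1" --pt "-0.5 0 0.3 -5 -1" --pt "0 0 0.3 -5 -1" --pt "0 0 0.3 -5 -1" --pt "0 0 0.3 -5 -1"

```text
time: 4.95
eef_pos: [450.3, 104.0, 152.9]
tool_rot: [[0.556, 0.832, 0.003], [0.831, -0.555, 0.017], [0.016, -0.007, -1.0]]
ft_force: [-1.3, 0.8, 0.6]
finger_gap: 10.5
```

```bash
python3 - <<'E'
from h import *
from rig import env
o=env.get_obs();st(o);goto(o,448.7,103.8,151,25.2)
E
```

```text
{'time': 4.95, 'joint_pos': [0.056, -0.289, 2.073, 0.017, 1.354, 0.641], 'eef_pos': [450.326, 104.001, 152.901], 'tool_rot': [[0.556, 0.832, 0.003], [0.831, -0.555, 0.017], [0.016, -0.007, -1.0]], 'ft_force': [-1.297, 0.758, 0.59], 'moment': [-0.122, 0.281, -0.049], 'finger_gap': 10.473}
delta tool [-1.1 -1.2  1.9] yaw 56.25 turn 31.05
```

>>> play_rows --pt "0 -0.3 0.3 -5 -1" --pt "0 -0.3 0.3 -5 -1" --pt "0 -0.3 0.3 -5 -1" --pt "0 -0.3 0.3 -5 -1" --pt "0 0 0.3 -5 -1" --pt "0 0 0.3 -5 -1"

```text
time: 5.55
eef_pos: [450.1, 104.0, 152.9]
tool_rot: [[0.044, 0.999, 0.005], [0.999, -0.045, 0.015], [0.016, 0.004, -1.0]]
ft_force: [-1.5, -0.2, 0.0]
finger_gap: 10.6
```

```bash
python3 - <<'E'
from h import *
from rig import env
o=env.get_obs();st(o);goto(o,448.7,103.8,151,25.2)
E
```

```text
{'time': 5.55, 'joint_pos': [0.057, -0.291, 2.074, 0.016, 1.353, 0.098], 'eef_pos': [450.097, 104.001, 152.88], 'tool_rot': [[0.044, 0.999, 0.005], [0.999, -0.045, 0.015], [0.016, 0.004, -1.0]], 'ft_force': [-1.454, -0.202, 0.036], 'moment': [-0.117, 0.352, -0.108], 'finger_gap': 10.65}
delta tool [-0.3 -1.4  1.9] yaw 87.45 turn 62.25
```

>>> play_rows --pt "0 0 0.3 -3 -1" --pt "0 0 0.3 -3 -1" --pt "0 0 0.3 -3 -1"

```text
time: 5.85
eef_pos: [450.1, 104.0, 152.9]
tool_rot: [[-0.119, 0.993, 0.004], [0.993, 0.119, 0.015], [0.015, 0.006, -1.0]]
ft_force: [-0.8, 0.6, 1.0]
finger_gap: 10.5
```

```bash
python3 - <<'E'
from h import *
from rig import env
o=env.get_obs();st(o);goto(o,448.7,103.8,151,25.2)
E
```

```text
{'time': 5.85, 'joint_pos': [0.057, -0.29, 2.074, 0.016, 1.353, -0.066], 'eef_pos': [450.063, 103.99, 152.904], 'tool_rot': [[-0.119, 0.993, 0.004], [0.993, 0.119, 0.015], [0.015, 0.006, -1.0]], 'ft_force': [-0.843, 0.62, 1.001], 'moment': [-0.158, 0.315, -0.047], 'finger_gap': 10.496}
delta tool [-0.1 -1.4  1.9] yaw 96.84 turn 71.64
```

>>> play_rows --pt "0 0 0 -2 -1" --pt "0 0 0 -2 -1"

```text
time: 6.05
eef_pos: [450.1, 104.0, 152.9]
tool_rot: [[-0.188, 0.982, 0.004], [0.982, 0.188, 0.016], [0.015, 0.007, -1.0]]
ft_force: [0.2, -0.2, -0.6]
finger_gap: 10.7
```

>>> play_rows --pt "0 0 0 -2 -1" --pt "0 0 0 -2 -1"

```text
time: 6.25
eef_pos: [450.1, 104.0, 153.0]
tool_rot: [[-0.249, 0.969, 0.004], [0.968, 0.249, 0.017], [0.016, 0.008, -1.0]]
ft_force: [-0.0, 0.8, -0.2]
finger_gap: 10.9
```

```bash
python3 - <<'E'
from h import *
from rig import env
o=env.get_obs();st(o);goto(o,448.7,103.8,151,25.2)
E
```

```text
{'time': 6.25, 'joint_pos': [0.055, -0.29, 2.074, 0.018, 1.354, -0.2], 'eef_pos': [450.087, 103.963, 152.995], 'tool_rot': [[-0.249, 0.969, 0.004], [0.968, 0.249, 0.017], [0.016, 0.008, -1.0]], 'ft_force': [-0.045, 0.756, -0.18], 'moment': [-0.133, 0.134, -1.886], 'finger_gap': 10.898}
delta tool [ 0.2 -1.4  2. ] yaw 104.42 turn 79.22
```

The moment jumped to -1.9 N·m, so the cap is at its stop. Now I'll release, rise and check.

>>> play_rows --pt "0 0 0 0 0" --pt "0 0 0 0 0" --pt "0 0 0 0 0" --pt "0 0 -10 0 0" --pt "0 0 -20 0 0" --pt "0 0 -30 0 0.3" --pt "0 0 -35 0 0.3" --pt "0 0 -35 0 0.3" --pt "0 0 -30 0 0.3"

```text
time: 7.15
eef_pos: [447.0, 100.6, 316.8]
tool_rot: [[-0.249, 0.968, -0.004], [0.968, 0.249, 0.015], [0.016, -0.001, -1.0]]
ft_force: [1.2, 0.1, 0.3]
finger_gap: 55.8
```

```bash
python3 - <<'E'
from h import *
from rig import env
o,c,p,D=look(env,"wrist","w4");st(o);goto(o,390,60,330,20)
o,c,p,D=look(env,"top","t4")
cv2.imwrite("pics/z4.png",cv2.resize(p[180:270,180:360,::-1],None,fx=4.4,fy=4.4,interpolation=cv2.INTER_CUBIC))
E
```

```text
{'time': 7.15, 'joint_pos': [0.05, -0.393, 1.879, 0.015, 1.659, -0.201], 'eef_pos': [447.026, 100.647, 316.761], 'tool_rot': [[-0.249, 0.968, -0.004], [0.968, 0.249, 0.015], [0.016, -0.001, -1.0]], 'ft_force': [1.206, 0.12, 0.292], 'moment': [0.005, -0.013, 0.023], 'finger_gap': 55.77}
delta tool [-24.9 -65.4 -13.6] yaw 104.45 turn 84.45
```

View pics/z4.png

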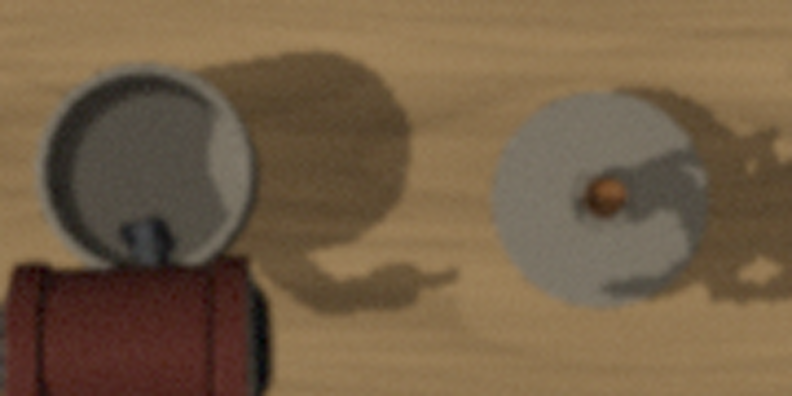

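View pics/w4.png

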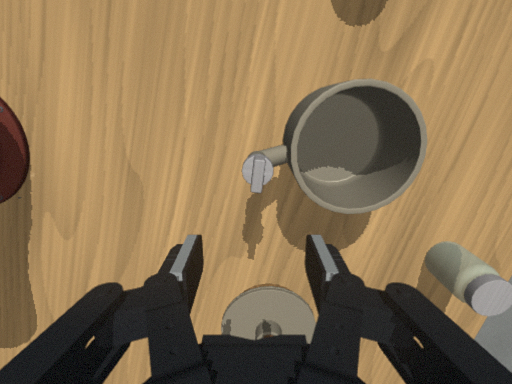

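```bash
python3 - <<'E'
from h import *
D=np.load("pics/w4.npy");c=np.load("pics/w4_c.npy",allow_pickle=True).item()
P=depthpts(c,D)
q=P[140:205,235:285].reshape(-1,3)
w=q[(q[:,2]>157)&(q[:,2]<175)]
print(cv2.minAreaRect(w[:,:2].astype(np.float32)))
x=w[:,:2]-w[:,:2].mean(0);e,V=np.linalg.eigh(x.T@x);print("dir",np.degrees(np.arctan2(V[1,1],V[0,1])))
r=P[70:220,275:435].reshape(-1,3);r=r[(r[:,2]>110)&(r[:,2]<120)];h=cv2.convexHull(r[:,:2].astype(np.float32)).reshape(-1,2).astype(float);print("rim",circ(h),circ(r[:,:2]),len(r),np.median(r[:,2]))
E
```

```text
((448.811279296875, 103.70240783691406), (12.088149070739746, 35.79832077026367), 7.68179178237915)
dir 97.72488485933272
rim (array([558.98132935, 150.92401722]), np.float64(79.70053556992366)) (array([558.17561423, 151.09756655]), np.float64(75.36365434001868)) 3178 116.11227435201357
```

The wing went from 25.2° to 97.7°, 72.5° in all. That puts it 74.6° from the crock's x axis, which matches the 1.3 rad stop, so the vent is open. The crock centre is at (559,150.8). Now on to the lids.

>>> play_rows --pt "-31 2.4 6 0 0.3" --pt "-31 2.4 6 0 0.3" --pt "-31 2.4 6 0 0.3" --pt "-31 2.4 6 0 0.3" --pt "-31 2.4 6 0 0.3" --pt "-31 2.4 6 0 0.3" --pt "-31 2.4 6 0 0.3" --pt "-31 2.4 6 0 0.3" --pt "-31 2.4 6 0 0.3" --pt "-20 2.4 6 0 0.3" --pt "0 0 0 0 0.3"

```text
time: 8.35
eef_pos: [550.0, -191.7, 255.4]
tool_rot: [[-0.254, 0.967, 0.006], [0.967, 0.253, 0.017], [0.015, 0.01, -1.0]]
ft_force: [0.6, 0.7, 1.2]
finger_gap: 55.3
```

```bash
python3 - <<'E'
from h import *
from rig import env
o,c,p,D=look(env,"wrist","w5");st(o);goto(o,547.3,-192.5,80,104)
P=depthpts(c,D).reshape(-1,3)
s=P[(abs(P[:,0]-547)<100)&(abs(P[:,1]+192)<100)]
k=s[(s[:,2]>86)&(s[:,2]<110)&(np.hypot(s[:,0]-547,s[:,1]+192)<25)];l=s[(s[:,2]>34)&(s[:,2]<44)]
print(len(k),(k.min(0)+k.max(0))/2,np.ptp(k,0),k[:,2].max());h=cv2.convexHull(l[:,:2].astype(np.float32)).reshape(-1,2).astype(float);print(circ(h))
E
```

```text
{'time': 8.35, 'joint_pos': [-0.471, -0.057, 1.696, 0.018, 1.505, -0.729], 'eef_pos': [549.997, -191.741, 255.372], 'tool_rot': [[-0.254, 0.967, 0.006], [0.967, 0.253, 0.017], [0.015, 0.01, -1.0]], 'ft_force': [0.638, 0.71, 1.219], 'moment': [-0.032, -0.018, 0.049], 'finger_gap': 55.279}
delta tool [ -2.6  -4.6 175.3] yaw 104.69 turn 0.69
433 [ 547.22372478 -192.69360664   95.23700284] [23.66880729 23.01984716 16.84082529] 103.6574154850465
(array([ 547.1357931 , -193.17055369]), np.float64(83.28766257873471))
```

View pics/w5.png

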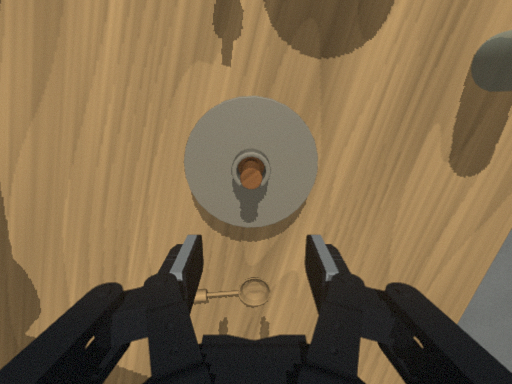

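The knob at pixel (250,175) measures (547.2,-192.7), which agrees with the earlier views. Descending over it.

>>> play_rows --pt "-0.6 -1 30 0 0" --pt "-0.6 -1 30 0 0" --pt "-0.6 -1 30 0 0" --pt "-0.6 -1 25 0 0" --pt "0 0 15 0 0" --pt "0 0 5 0 0"

```text
time: 9.0
eef_pos: [548.9, -187.1, 121.9]
tool_rot: [[-0.259, 0.966, 0.014], [0.966, 0.259, 0.015], [0.011, 0.017, -1.0]]
ft_force: [-0.5, 0.3, 0.1]
finger_gap: 42.6
```

```bash
python3 - <<'E'
from h import *
from rig import env
o=env.get_obs();st(o);goto(o,547.2,-192.7,80,104)
E
```

```text
{'time': 9.0, 'joint_pos': [-0.466, 0.043, 1.826, 0.021, 1.267, -0.734], 'eef_pos': [548.929, -187.121, 121.862], 'tool_rot': [[-0.259, 0.966, 0.014], [0.966, 0.259, 0.015], [0.011, 0.017, -1.0]], 'ft_force': [-0.509, 0.325, 0.125], 'moment': [-0.023, 0.004, 0.025], 'finger_gap': 42.561}
delta tool [-5.4 -3.8 41.7] yaw 105.03 turn 1.03
```

>>> play_rows --pt "-5 -3.5 5 0 0" --pt "-0.7 -0.5 15 0 0" --pt "-0.7 -0.5 12 0 0" --pt "-0.4 -0.4 5 0 0" --pt "0 0 0 0 0"

```text
time: 9.5
eef_pos: [548.2, -195.2, 85.1]
tool_rot: [[-0.26, 0.965, 0.018], [0.966, 0.26, 0.013], [0.008, 0.021, -1.0]]
ft_force: [-0.1, -0.8, 1.0]
finger_gap: 42.4
```

```bash
python3 - <<'E'
from h import *
from rig import env
o,c,p,D=look(env,"wrist","w6");st(o);goto(o,547.2,-192.7,80,104)
E
```

```text
{'time': 9.5, 'joint_pos': [-0.479, 0.088, 1.846, 0.021, 1.197, -0.75], 'eef_pos': [548.174, -195.167, 85.087], 'tool_rot': [[-0.26, 0.965, 0.018], [0.966, 0.26, 0.013], [0.008, 0.021, -1.0]], 'ft_force': [-0.098, -0.765, 0.953], 'moment': [0.01, -0.003, -0.005], 'finger_gap': 42.441}
delta tool [ 2.6 -0.4  5.1] yaw 105.08 turn 1.08
```

View pics/w6.png

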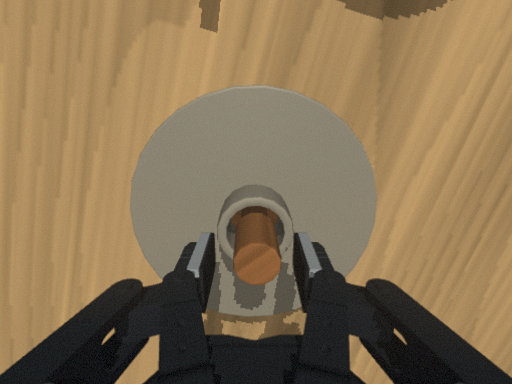

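The knob at (255,265) is centred between the pads.

>>> play_rows --pt "2.3 -0.4 4 0 0" --pt "0 0 3 0 0" --pt "0 0 0 0 -0.4" --pt "0 0 0 0 -1" --pt "0 0 0 0 -1" --pt "0 0 0 0 -1" --pt "0 0 0 0 -1"

```text
time: 10.25
eef_pos: [548.8, -193.2, 79.8]
tool_rot: [[-0.261, 0.965, 0.021], [0.965, 0.26, 0.011], [0.005, 0.024, -1.0]]
ft_force: [1.2, -0.6, -1.0]
finger_gap: 21.9
```

>>> play_rows --pt "0 0 -5 0 -1" --pt "0 0 -8 0 -1" --pt "0 0 -10 0 -1" --pt "0 0 -10 0 -1" --pt "0 0 0 0 -1"

```text
time: 10.75
eef_pos: [545.1, -192.4, 111.8]
tool_rot: [[-0.26, 0.965, 0.015], [0.965, 0.26, 0.015], [0.01, 0.018, -1.0]]
ft_force: [-0.2, 0.3, -4.4]
finger_gap: 22.4
```

```bash
python3 - <<'E'
from h import *
from rig import env
o,c,p,D=look(env,"wrist","w7");st(o)
o,c,p,D=look(env,"scene","s7")
cv2.imwrite("pics/z7.png",cv2.resize(p[120:270,100:350,::-1],None,fx=3.2,fy=3.2,interpolation=cv2.INTER_CUBIC))
E
```

```text
{'time': 10.75, 'joint_pos': [-0.477, 0.049, 1.838, 0.021, 1.248, -0.747], 'eef_pos': [545.129, -192.41, 111.755], 'tool_rot': [[-0.26, 0.965, 0.015], [0.965, 0.26, 0.015], [0.01, 0.018, -1.0]], 'ft_force': [-0.165, 0.284, -4.413], 'moment': [-0.067, -0.007, 0.032], 'finger_gap': 22.447}
```

View pics/z7.png

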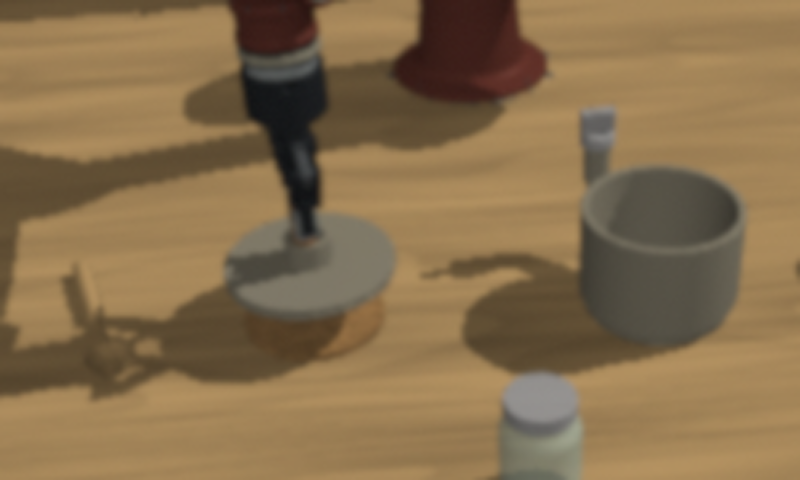

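View pics/w7.png

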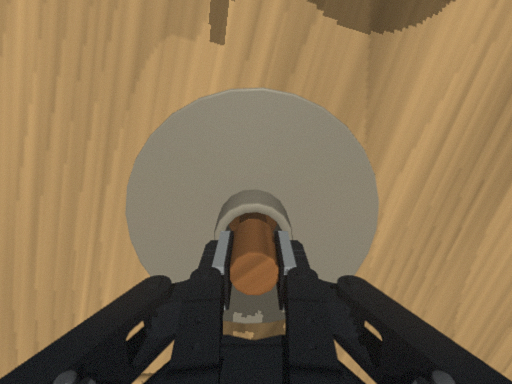

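Both lids are lifted together at about 5 N. I'll raise them and carry them across.

>>> play_rows --pt "0 0 -15 0 -1" --pt "0 0 -20 0 -1" --pt "0 0 -22 0 -1" --pt "0 0 -22 0 -1" --pt "0 0 -22 0 -1" --pt "0 0 -22 0 -1" --pt "0 0 -15 0 -1" --pt "0 0 -8 0 -1" --pt "0 0 0 0 -1"

```text
time: 11.75
eef_pos: [540.8, -193.6, 264.6]
tool_rot: [[-0.26, 0.965, 0.009], [0.965, 0.26, 0.017], [0.014, 0.013, -1.0]]
ft_force: [0.6, 0.0, -5.9]
finger_gap: 22.3
```

```bash
python3 - <<'E'
from h import *
from rig import env
o=env.get_obs();st(o);goto(o,559,150.8,260)
E
```

```text
{'time': 11.75, 'joint_pos': [-0.483, -0.083, 1.705, 0.019, 1.52, -0.747], 'eef_pos': [540.81, -193.641, 264.62], 'tool_rot': [[-0.26, 0.965, 0.009], [0.965, 0.26, 0.017], [0.014, 0.013, -1.0]], 'ft_force': [0.562, 0.033, -5.853], 'moment': [-0.009, 0.012, -0.03], 'finger_gap': 22.311}
delta tool [327.7 107.1  10.7] yaw 105.09 turn None
```

>>> play_rows --pt "10 3.5 0 0 -1" --pt "20 6.5 0 0 -1" --pt "26 8.5 0 0 -1" --pt "26 8.5 0 0 -1" --pt "26 8.5 0 0 -1" --pt "26 8.5 0 0 -1" --pt "26 8.5 0 0 -1" --pt "26 8.5 0 0 -1" --pt "26 8.5 0 0 -1" --pt "26 8.5 0 0 -1" --pt "26 8.5 0 0 -1" --pt "24 8 0 0 -1" --pt "18 6 0 0 -1" --pt "8 3 0 0 -1" --pt "0 0 0 0 -1"

```text
time: 13.25
eef_pos: [546.3, 160.1, 246.3]
tool_rot: [[-0.262, 0.965, -0.033], [0.964, 0.263, 0.027], [0.035, -0.024, -0.999]]
ft_force: [-0.3, -0.2, -5.5]
finger_gap: 22.5
```

```bash
python3 - <<'E'
from h import *
from rig import env
o,c,p,D=look(env,"wrist","w8");st(o);goto(o,559,150.8,260)
E
```

```text
{'time': 13.25, 'joint_pos': [0.139, -0.068, 1.722, 0.032, 1.517, -0.129], 'eef_pos': [546.253, 160.054, 246.337], 'tool_rot': [[-0.262, 0.965, -0.033], [0.964, 0.263, 0.027], [0.035, -0.024, -0.999]], 'ft_force': [-0.304, -0.245, -5.522], 'moment': [-0.096, -0.061, -0.041], 'finger_gap': 22.473}
delta tool [-11.8   9.5 -14.3] yaw 105.19 turn None
```

View pics/w8.png

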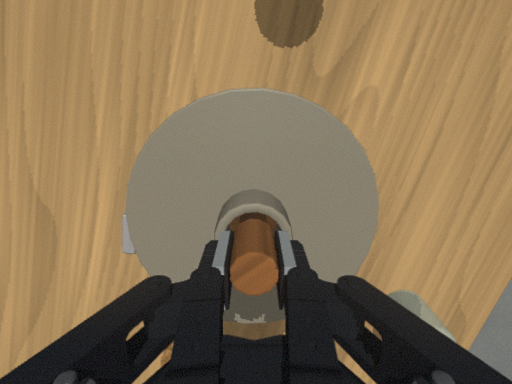

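The lids are held, but the tool has drifted to a 2.4° tilt. I'll test whether a reverse move reduces it.

>>> play_rows --pt "-20 4 -4 0 -1" --pt "-20 4 -4 0 -1" --pt "-20 4 -4 0 -1"

```text
time: 13.6
eef_pos: [572.3, 102.6, 253.5]
tool_rot: [[-0.263, 0.964, -0.038], [0.964, 0.264, 0.026], [0.035, -0.03, -0.999]]
ft_force: [1.4, -0.4, -4.9]
finger_gap: 22.3
```

>>> play_rows --pt "0 0 -2 0 -1" --pt "0 0 -2 0 -1" --pt "0 0 -2 0 -1" --pt "0 0 -2 0 -1"

```text
time: 14.0
eef_pos: [572.6, 97.7, 260.9]
tool_rot: [[-0.256, 0.966, -0.039], [0.966, 0.257, 0.025], [0.034, -0.032, -0.999]]
ft_force: [0.8, 0.1, -5.2]
finger_gap: 22.4
```

>>> play_rows --pt "8 0 -2 0 -1" --pt "8 0 -2 0 -1" --pt "8 0 -2 0 -1" --pt "8 0 -2 0 -1"

```text
time: 14.4
eef_pos: [563.5, 131.6, 270.7]
tool_rot: [[-0.257, 0.966, -0.04], [0.966, 0.258, 0.025], [0.035, -0.032, -0.999]]
ft_force: [-0.7, 0.9, -5.0]
finger_gap: 22.2
```

```bash
python3 - <<'E'
from h import *
from rig import env
o=env.get_obs();st(o);goto(o,559,150.8,260)
E
```

```text
{'time': 14.4, 'joint_pos': [0.087, -0.052, 1.666, 0.029, 1.565, -0.174], 'eef_pos': [563.511, 131.596, 270.713], 'tool_rot': [[-0.257, 0.966, -0.04], [0.966, 0.258, 0.025], [0.035, -0.032, -0.999]], 'ft_force': [-0.68, 0.907, -5.028], 'moment': [-0.027, -0.02, 0.032], 'finger_gap': 22.206}
delta tool [19.3  0.9 11.4] yaw 104.9 turn None
```

```bash
cat >> h.py <<'E'
def plate(c,D,x,y,zg,off=0):
    P=depthpts(c,D).reshape(-1,3)
    r=np.hypot(P[:,0]-x,P[:,1]-y)
    s=P[(r>35)&(r<95)&(abs(P[:,2]-zg)<15)]
    for _ in range(4):
        A=np.c_[s[:,:2]-[x,y],np.ones(len(s))];k=np.linalg.lstsq(A,s[:,2],rcond=None)[0]
        res=s[:,2]-A@k; s=s[abs(res)<max(2.5,1.5*res.std())]
    n=np.array([-k[0],-k[1],1]);n/=np.linalg.norm(n)
    h=cv2.convexHull(s[:,:2].astype(np.float32)).reshape(-1,2).astype(float)
    print("plate slope",k[:2].round(4),"z",k[2].round(1),len(s),"circ",circ(h));return n
E
python3 - <<'E'
from h import *
from rig import env
o,c,p,D=look(env,"wrist","w9")
x,y,z=o["eef_pos"];plate(c,D,x,y,z-40)
D=np.load("pics/w7.npy");c=np.load("pics/w7_c.npy",allow_pickle=True).item();plate(c,D,545,-192,72)
E
```

```text
plate slope [-0.0523  0.0155] z 231.5 31571 circ (array([560.25811052, 131.86664236]), np.float64(83.3285490582587))
plate slope [0.0014 0.0043] z 72.6 31679 circ (array([ 543.70886116, -191.95120164]), np.float64(83.26305198019128))
```

The lid plate's slope is (-0.052, 0.016), with its centre at (560.3,131.9). I'll align it over the crock while descending part-way, then re-measure.

>>> play_rows --pt "4 1.2 8 0 -1" --pt "4 1.2 15 0 -1" --pt "4 1.2 15 0 -1" --pt "4 1.2 14 0 -1" --pt "0 0 0 0 -1"

```text
time: 14.95
eef_pos: [560.4, 153.4, 213.5]
tool_rot: [[-0.26, 0.965, -0.042], [0.965, 0.261, 0.026], [0.036, -0.034, -0.999]]
ft_force: [0.2, -0.3, -5.2]
finger_gap: 22.2
```

```bash
python3 - <<'E'
from h import *
from rig import env
o,c,p,D=look(env,"wrist","w10");st(o)
x,y,z=o["eef_pos"];plate(c,D,x,y,z-39)
E
```

```text
{'time': 14.95, 'joint_pos': [0.125, -0.012, 1.722, 0.031, 1.47, -0.143], 'eef_pos': [560.387, 153.406, 213.488], 'tool_rot': [[-0.26, 0.965, -0.042], [0.965, 0.261, 0.026], [0.036, -0.034, -0.999]], 'ft_force': [0.247, -0.281, -5.216], 'moment': [-0.025, -0.04, -0.031], 'finger_gap': 22.175}
plate slope [-0.0544  0.0163] z 174.2 31567 circ (array([556.93293254, 153.70912052]), np.float64(83.25754127068109))
```

>>> play_rows --pt "-2.4 1.3 2 0 -1" --pt "-2.4 1.3 3 0 -1" --pt "0 0 5 0 -1" --pt "0 0 5 0 -1" --pt "0 0 5 0 -1" --pt "0 0 0 0 -1"

```text
time: 15.6
eef_pos: [565.7, 148.5, 194.6]
tool_rot: [[-0.258, 0.965, -0.037], [0.965, 0.259, 0.026], [0.035, -0.029, -0.999]]
ft_force: [0.5, 0.2, -5.1]
finger_gap: 22.3
```

```bash
python3 - <<'E'
from h import *
from rig import env
o,c,p,D=look(env,"wrist","w11");st(o)
x,y,z=o["eef_pos"];plate(c,D,x,y,z-39)
E
```

```text
{'time': 15.6, 'joint_pos': [0.115, 0.009, 1.734, 0.03, 1.433, -0.151], 'eef_pos': [565.724, 148.453, 194.561], 'tool_rot': [[-0.258, 0.965, -0.037], [0.965, 0.259, 0.026], [0.035, -0.029, -0.999]], 'ft_force': [0.532, 0.153, -5.069], 'moment': [-0.06, -0.043, 0.021], 'finger_gap': 22.34}
plate slope [-0.0493  0.0162] z 155.3 31581 circ (array([562.45344204, 148.75010598]), np.float64(83.28555663973773))
```

View pics/w11.png

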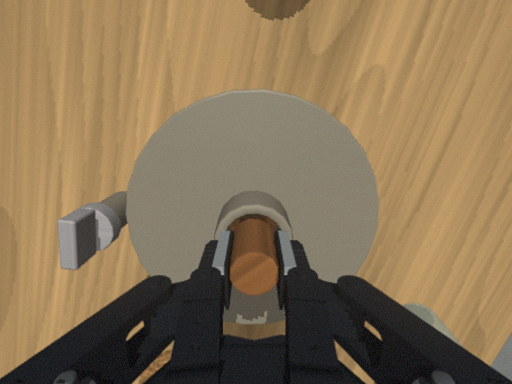

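>>> play_rows --pt "1 -1.3 2 0 -1" --pt "1 -1.3 2 0 -1" --pt "0 0 1.5 0 -1" --pt "0 0 0 0 -1"

```text
time: 16.05
eef_pos: [562.7, 150.2, 189.9]
tool_rot: [[-0.258, 0.965, -0.035], [0.965, 0.259, 0.026], [0.034, -0.027, -0.999]]
ft_force: [0.2, 0.6, -5.2]
finger_gap: 22.5
```

```bash
python3 - <<'E'
from h import *
from rig import env
o,c,p,D=look(env,"wrist","w12");st(o)
x,y,z=o["eef_pos"];plate(c,D,x,y,z-39)
E
```

```text
{'time': 16.05, 'joint_pos': [0.119, 0.005, 1.745, 0.03, 1.423, -0.148], 'eef_pos': [562.652, 150.24, 189.942], 'tool_rot': [[-0.258, 0.965, -0.035], [0.965, 0.259, 0.026], [0.034, -0.027, -0.999]], 'ft_force': [0.175, 0.62, -5.218], 'moment': [-0.044, -0.059, 0.08], 'finger_gap': 22.485}
plate slope [-0.0473  0.0164] z 150.8 31589 circ (array([559.58825473, 150.47208751]), np.float64(83.30553227238377))
```

Well centred at (559.6,150.5). Now I'll lower it in small steps until contact.

>>> play_rows --pt "0 0 1.5 0 -1" --pt "0 0 1.5 0 -1" --pt "0 0 1 0 -1"

```text
time: 16.4
eef_pos: [562.9, 150.4, 186.3]
tool_rot: [[-0.259, 0.965, -0.034], [0.965, 0.259, 0.026], [0.034, -0.026, -0.999]]
ft_force: [1.1, -0.0, -5.2]
finger_gap: 22.3
```

>>> play_rows --pt "0 0 1 0 -1" --pt "0 0 1 0 -1"

```text
time: 16.6
eef_pos: [562.9, 150.5, 184.1]
tool_rot: [[-0.259, 0.965, -0.034], [0.965, 0.259, 0.026], [0.034, -0.026, -0.999]]
ft_force: [0.3, -0.0, -4.9]
finger_gap: 22.6
```

>>> play_rows --pt "0 0 1 0 -1" --pt "0 0 1 0 -1"

```text
time: 16.8
eef_pos: [562.8, 150.5, 181.9]
tool_rot: [[-0.258, 0.965, -0.034], [0.965, 0.259, 0.026], [0.034, -0.026, -0.999]]
ft_force: [0.4, -0.1, -5.2]
finger_gap: 22.4
```

>>> play_rows --pt "0 0 1.5 0 -1" --pt "0 0 1.5 0 -1" --pt "0 0 1 0 -1" --pt "0 0 1 0 -1"

```text
time: 17.2
eef_pos: [562.6, 150.6, 176.4]
tool_rot: [[-0.258, 0.965, -0.034], [0.965, 0.259, 0.026], [0.034, -0.026, -0.999]]
ft_force: [0.8, -0.1, -5.9]
finger_gap: 22.4
```

>>> play_rows --pt "0 0 1 0 -1" --pt "0 0 1 0 -1"

```text
time: 17.4
eef_pos: [562.5, 150.6, 174.3]
tool_rot: [[-0.258, 0.965, -0.034], [0.965, 0.259, 0.026], [0.034, -0.026, -0.999]]
ft_force: [-0.1, 0.4, -6.2]
finger_gap: 22.1
```

```bash
python3 - <<'E'
from h import *
from rig import env
o,c,p,D=look(env,"wrist","w13");st(o)
x,y,z=o["eef_pos"];plate(c,D,x,y,z-39)
E
```

```text
{'time': 17.4, 'joint_pos': [0.12, 0.018, 1.76, 0.031, 1.395, -0.148], 'eef_pos': [562.541, 150.648, 174.251], 'tool_rot': [[-0.258, 0.965, -0.034], [0.965, 0.259, 0.026], [0.034, -0.026, -0.999]], 'ft_force': [-0.089, 0.449, -6.205], 'moment': [-0.051, -0.034, -0.003], 'finger_gap': 22.128}
plate slope [-0.0464  0.0166] z 135.0 31590 circ (array([559.50288233, 150.99394014]), np.float64(83.30896299045624))
```

>>> play_rows --pt "0 0 1 0 -1"

```text
time: 17.55
eef_pos: [562.5, 151.0, 173.8]
tool_rot: [[-0.259, 0.965, -0.034], [0.965, 0.26, 0.027], [0.035, -0.026, -0.999]]
ft_force: [-3.8, 0.9, 0.6]
finger_gap: 22.5
```

>>> play_rows --pt "0 0 1 0 -1"

```text
time: 17.65
eef_pos: [562.5, 151.1, 173.8]
tool_rot: [[-0.259, 0.965, -0.034], [0.965, 0.26, 0.027], [0.035, -0.026, -0.999]]
ft_force: [-4.0, -0.4, 1.0]
finger_gap: 22.3
```

>>> play_rows --pt "0 0 1 0 -1"

```text
time: 17.75
eef_pos: [562.5, 151.2, 173.7]
tool_rot: [[-0.259, 0.965, -0.034], [0.965, 0.26, 0.027], [0.035, -0.026, -0.999]]
ft_force: [-3.9, -0.0, 1.1]
finger_gap: 22.4
```

>>> play_rows --pt "0 0 2.5 0 -1" --pt "0 0 2.5 0 -1"

```text
time: 17.95
eef_pos: [562.2, 151.7, 173.2]
tool_rot: [[-0.259, 0.965, -0.034], [0.965, 0.26, 0.027], [0.035, -0.026, -0.999]]
ft_force: [-8.8, -1.7, 9.5]
finger_gap: 22.3
```

>>> play_rows --pt "0 0 3.5 0 -1" --pt "0 0 3.5 0 -1"

```text
time: 18.15
eef_pos: [562.1, 151.9, 173.0]
tool_rot: [[-0.26, 0.965, -0.034], [0.965, 0.26, 0.026], [0.034, -0.026, -0.999]]
ft_force: [-11.5, -1.5, 12.1]
finger_gap: 22.6
```

```bash
python3 - <<'E'
from h import *
from rig import env
o,c,p,D=look(env,"wrist","w14");st(o)
x,y,z=o["eef_pos"];plate(c,D,x,y,z-39)
E
```

```text
{'time': 18.15, 'joint_pos': [0.122, 0.019, 1.761, 0.031, 1.393, -0.147], 'eef_pos': [562.094, 151.897, 172.974], 'tool_rot': [[-0.26, 0.965, -0.034], [0.965, 0.26, 0.026], [0.034, -0.026, -0.999]], 'ft_force': [-11.549, -1.537, 12.139], 'moment': [-0.476, 1.393, -0.09], 'finger_gap': 22.615}
plate slope [-0.0352  0.0025] z 133.9 31340 circ (array([559.4078636, 151.3473381]), np.float64(83.33163063449408))
```

>>> play_rows --pt "0 -2 3.5 0 -1" --pt "0 -2 3.5 0 -1"

```text
time: 18.4
eef_pos: [561.4, 151.4, 172.3]
tool_rot: [[-0.26, 0.965, -0.023], [0.965, 0.261, 0.027], [0.032, -0.015, -0.999]]
ft_force: [-3.0, 0.9, 5.9]
finger_gap: 22.1
```

>>> play_rows --pt "0 -2 3.5 0 -1" --pt "0 -2 3.5 0 -1"

```text
time: 18.6
eef_pos: [560.7, 151.5, 171.5]
tool_rot: [[-0.261, 0.965, -0.012], [0.965, 0.261, 0.029], [0.032, -0.004, -0.999]]
ft_force: [-3.9, 1.0, 6.0]
finger_gap: 22.4
```

```bash
python3 - <<'E'
from h import *
from rig import env
o,c,p,D=look(env,"wrist","w15");st(o)
x,y,z=o["eef_pos"];plate(c,D,x,y,z-39)
E
```

```text
{'time': 18.6, 'joint_pos': [0.121, 0.003, 1.78, 0.031, 1.368, -0.149], 'eef_pos': [560.714, 151.55, 171.499], 'tool_rot': [[-0.261, 0.965, -0.012], [0.965, 0.261, 0.029], [0.032, -0.004, -0.999]], 'ft_force': [-3.924, 1.026, 6.027], 'moment': [-0.013, 0.19, -0.104], 'finger_gap': 22.38}
plate slope [-0.0133  0.005 ] z 132.4 31312 circ (array([559.14712381, 151.08174464]), np.float64(83.39963053177387))
```

Pressing down with a slight -x shift is levelling the lid: the slope is down to -0.013. I'll do the same again.

>>> play_rows --pt "0 -1.5 3.5 0 -1" --pt "0 -1 3.5 0 -1"

```text
time: 18.85
eef_pos: [560.4, 151.9, 170.9]
tool_rot: [[-0.261, 0.965, -0.005], [0.965, 0.261, 0.031], [0.031, 0.003, -1.0]]
ft_force: [-9.1, -0.8, 9.9]
finger_gap: 22.2
```

```bash
python3 - <<'E'
from h import *
from rig import env
o,c,p,D=look(env,"wrist","w16");st(o)
x,y,z=o["eef_pos"];plate(c,D,x,y,z-39)
E
```

```text
{'time': 18.85, 'joint_pos': [0.122, -0.002, 1.785, 0.032, 1.36, -0.149], 'eef_pos': [560.361, 151.906, 170.926], 'tool_rot': [[-0.261, 0.965, -0.005], [0.965, 0.261, 0.031], [0.031, 0.003, -1.0]], 'ft_force': [-9.072, -0.809, 9.906], 'moment': [-0.33, 0.971, -0.075], 'finger_gap': 22.167}
plate slope [-0.0056  0.0016] z 131.9 31233 circ (array([559.1324103, 151.3623778]), np.float64(83.37257490461477))
```

>>> play_rows --pt "0 -0.7 3 0 -1" --pt "0 0 1 0 -1" --pt "0 0 0 0 -1"

```text
time: 19.2
eef_pos: [561.0, 151.5, 171.7]
tool_rot: [[-0.261, 0.965, 0.0], [0.965, 0.261, 0.029], [0.028, 0.008, -1.0]]
ft_force: [-1.1, -0.8, -3.1]
finger_gap: 21.9
```

```bash
python3 - <<'E'
from h import *
from rig import env
o,c,p,D=look(env,"wrist","w17");st(o)
x,y,z=o["eef_pos"];plate(c,D,x,y,z-39)
o,c,p,D=look(env,"scene","s17")
cv2.imwrite("pics/z17.png",cv2.resize(p[130:260,220:400,::-1],None,fx=4.4,fy=4.4,interpolation=cv2.INTER_CUBIC))
E
```

```text
{'time': 19.2, 'joint_pos': [0.122, -0.005, 1.786, 0.03, 1.356, -0.148], 'eef_pos': [561.048, 151.541, 171.677], 'tool_rot': [[-0.261, 0.965, 0.0], [0.965, 0.261, 0.029], [0.028, 0.008, -1.0]], 'ft_force': [-1.054, -0.761, -3.132], 'moment': [-0.309, 0.16, -0.01], 'finger_gap': 21.906}
plate slope [-0.01    0.0111] z 132.6 31386 circ (array([559.50946528, 151.57481888]), np.float64(83.26451176126656))
```

View pics/z17.png

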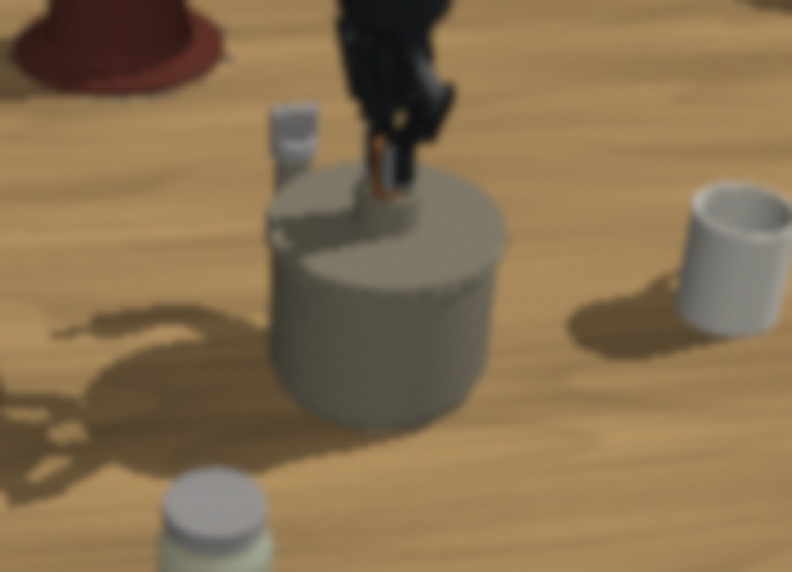

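>>> play_rows --pt "0 -0.5 2.5 0 -1" --pt "0 0 2.5 0 -1" --pt "0 0 1.5 0 -0.4" --pt "0 0 0 0 0" --pt "0 0 0 0 0.1" --pt "0 0 0 0 0.3" --pt "0 0 0 0 0.3"

```text
time: 20.0
eef_pos: [563.1, 152.8, 170.5]
tool_rot: [[-0.262, 0.965, 0.006], [0.965, 0.262, 0.032], [0.03, 0.014, -0.999]]
ft_force: [0.4, -0.7, 0.4]
finger_gap: 55.6
```

>>> play_rows --pt "0 0 -10 0 0.3" --pt "0 0 -20 0 0.3" --pt "0 0 -25 0 0.3" --pt "0 0 -25 0 0.3" --pt "0 0 0 0 0.3"

```text
time: 20.5
eef_pos: [562.3, 150.0, 254.0]
tool_rot: [[-0.262, 0.965, 0.004], [0.965, 0.262, 0.032], [0.03, 0.013, -0.999]]
ft_force: [-0.1, 1.0, 0.2]
finger_gap: 55.4
```

```bash
python3 - <<'E'
from h import *
from rig import env
o,c,p,D=look(env,"wrist","w18");st(o)
plate(c,D,559,151,131)
P=depthpts(c,D).reshape(-1,3);r=np.hypot(P[:,0]-559,P[:,1]-151)
k=P[(P[:,2]>177)&(P[:,2]<200)&(r<25)];print("knob",len(k),(k.min(0)+k.max(0))/2,np.ptp(k,0),np.percentile(k[:,2],[50,90]))
k=P[(P[:,2]>153)&(P[:,2]<162)&(r<35)];h=cv2.convexHull(k[:,:2].astype(np.float32)).reshape(-1,2).astype(float);print("collar",circ(h),np.median(k[:,2]))
E
```

```text
{'time': 20.5, 'joint_pos': [0.118, -0.065, 1.706, 0.032, 1.493, -0.149], 'eef_pos': [562.265, 149.977, 253.986], 'tool_rot': [[-0.262, 0.965, 0.004], [0.965, 0.262, 0.032], [0.03, 0.013, -0.999]], 'ft_force': [-0.078, 1.05, 0.179], 'moment': [0.036, -0.009, 0.012], 'finger_gap': 55.449}
plate slope [-0.0003 -0.0004] z 131.5 19442 circ (array([559.63605714, 151.65129847]), np.float64(83.23182968741109))
knob 885 [559.04627297 152.57799549 185.77419098] [23.34180058 23.5493831  17.06313868] [192.2888606 193.1775209]
collar (array([559.60134451, 151.86945683]), np.float64(22.575559478331492)) 158.2100880908377
```

View pics/w18.png

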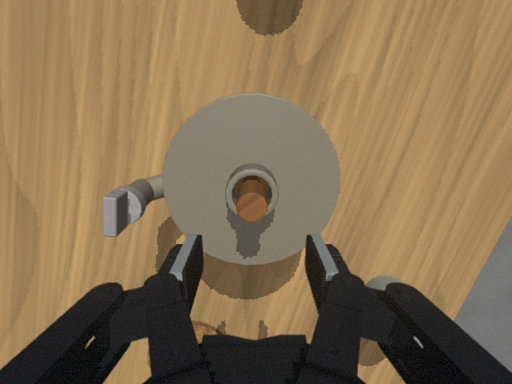

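The picture confirms the seating: the plate is level (slope 0.000), at z ≈ 130 after the bias correction, and the collar is at (559.6,151.8). Next I'll come down onto the collar.

```bash
python3 - <<'E'
from h import *
from rig import env
o=env.get_obs();goto(o,559.6,151.9,190);goto(o,559.6,151.9,139)
E
```

```text
delta tool [ 0.5 -1.8 61.8] yaw 105.18 turn None
delta tool [ -1.   -2.3 112.8] yaw 105.18 turn None
```

>>> play_rows --pt "0 -0.5 12 0 0.7" --pt "0 -0.5 12 0 0.7" --pt "0 -0.5 12 0 0.7" --pt "0 0 6 0 0.7" --pt "0 0 0 0 0.7"

```text
time: 21.05
eef_pos: [556.2, 150.5, 198.9]
tool_rot: [[-0.262, 0.965, -0.01], [0.965, 0.262, 0.031], [0.032, -0.001, -0.999]]
ft_force: [0.8, -0.2, 0.2]
finger_gap: 72.4
```

```bash
python3 - <<'E'
from h import *
from rig import env
o=env.get_obs();st(o);goto(o,559.6,151.9,140)
E
```

```text
{'time': 21.05, 'joint_pos': [0.12, -0.033, 1.768, 0.032, 1.413, -0.15], 'eef_pos': [556.173, 150.526, 198.877], 'tool_rot': [[-0.262, 0.965, -0.01], [0.965, 0.262, 0.031], [0.032, -0.001, -0.999]], 'ft_force': [0.844, -0.162, 0.159], 'moment': [0.055, -0.014, -0.004], 'finger_gap': 72.375}
delta tool [-1.5  3.8 58.9] yaw 105.17 turn None
```

>>> play_rows --pt "-0.5 1.5 8 0 0.7" --pt "-0.5 1.5 10 0 0.6" --pt "-0.3 0.5 10 0 0.6" --pt "0 0 8 0 0.6" --pt "0 0 0 0 0.6"

```text
time: 21.55
eef_pos: [559.4, 151.3, 158.5]
tool_rot: [[-0.261, 0.965, -0.012], [0.965, 0.262, 0.03], [0.032, -0.003, -0.999]]
ft_force: [0.2, -0.3, -0.3]
finger_gap: 68.4
```

```bash
python3 - <<'E'
from h import *
from rig import env
o,c,p,D=look(env,"wrist","w19");st(o);goto(o,559.6,151.9,140)
E
```

```text
{'time': 21.55, 'joint_pos': [0.121, 0.011, 1.794, 0.032, 1.345, -0.151], 'eef_pos': [559.446, 151.292, 158.497], 'tool_rot': [[-0.261, 0.965, -0.012], [0.965, 0.262, 0.03], [0.032, -0.003, -0.999]], 'ft_force': [0.194, -0.281, -0.297], 'moment': [-0.003, -0.015, -0.004], 'finger_gap': 68.446}
delta tool [-0.1  0.4 18.5] yaw 105.16 turn None
```

View pics/w19.png

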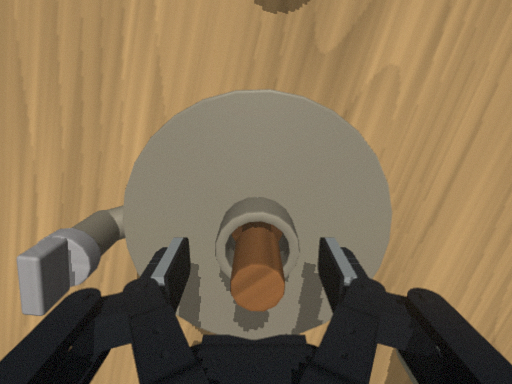

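The collar at (258,235) lies centred between the jaws. I'll go down and close on it.

>>> play_rows --pt "0 0 7 0 0.6" --pt "0 0 6 0 0.5" --pt "0 0 4 0 0.4" --pt "0 0 0 0 0.3"

```text
time: 22.0
eef_pos: [560.4, 152.0, 142.1]
tool_rot: [[-0.262, 0.965, -0.008], [0.965, 0.262, 0.031], [0.032, 0.0, -0.999]]
ft_force: [-0.1, 0.2, -0.9]
finger_gap: 55.5
```

```bash
python3 - <<'E'
from h import *
from rig import env
o=env.get_obs();st(o);goto(o,559.6,151.9,139)
E
```

```text
{'time': 22.0, 'joint_pos': [0.122, 0.028, 1.806, 0.033, 1.313, -0.151], 'eef_pos': [560.432, 152.016, 142.134], 'tool_rot': [[-0.262, 0.965, -0.008], [0.965, 0.262, 0.031], [0.032, 0.0, -0.999]], 'ft_force': [-0.052, 0.231, -0.895], 'moment': [0.007, -0.013, 0.032], 'finger_gap': 55.471}
delta tool [ 0.  -0.8  3.1] yaw 105.17 turn None
```

>>> play_rows --pt "0 -0.7 3 0 0.3" --pt "0 0 0.5 0 0" --pt "0 0 0 0 -0.5" --pt "0 0 0 0 -1" --pt "0 0 0 0 -1" --pt "0 0 0 0 -1"

```text
time: 22.6
eef_pos: [560.3, 152.0, 139.1]
tool_rot: [[-0.262, 0.965, -0.006], [0.965, 0.262, 0.031], [0.032, 0.002, -0.999]]
ft_force: [-0.3, -0.9, -0.6]
finger_gap: 43.8
```

```bash
python3 - <<'E'
from h import *
from rig import env
o,c,p,D=look(env,"wrist","w20");st(o);plate(c,D,559.5,151.8,131)
E
```

```text
{'time': 22.6, 'joint_pos': [0.122, 0.029, 1.809, 0.033, 1.305, -0.152], 'eef_pos': [560.292, 152.05, 139.105], 'tool_rot': [[-0.262, 0.965, -0.006], [0.965, 0.262, 0.031], [0.032, 0.002, -0.999]], 'ft_force': [-0.317, -0.914, -0.598], 'moment': [0.003, 0.01, -0.003], 'finger_gap': 43.811}
plate slope [-0.0001 -0.0004] z 131.5 38167 circ (array([557.74153717, 156.80591794]), np.float64(79.81616025983243))
```

View pics/w20.png

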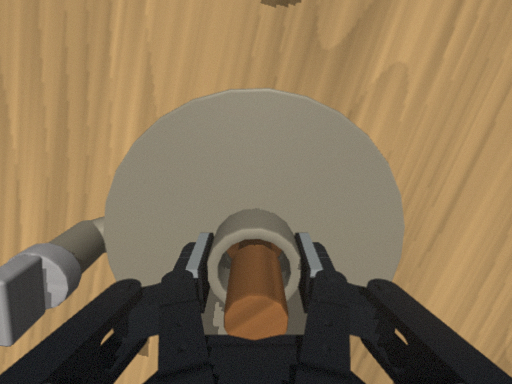

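The collar is held. I'll lift in small steps and watch the lateral drift against the 5 mm of play at the knob.

>>> play_rows --pt "0.1 0 -4 0 -1" --pt "0.15 0 -5 0 -1" --pt "0 0 0 0 -1"

```text
time: 22.95
eef_pos: [559.4, 151.9, 147.6]
tool_rot: [[-0.262, 0.965, -0.009], [0.965, 0.262, 0.031], [0.032, -0.0, -0.999]]
ft_force: [0.9, 0.0, -2.1]
finger_gap: 43.8
```

```bash
python3 - <<'E'
from h import *
from rig import env
o,c,p,D=look(env,"wrist","w21");st(o);plate(c,D,559.5,151.8,141);goto(o,560.3,152,180)
E
```

```text
{'time': 22.95, 'joint_pos': [0.122, 0.02, 1.804, 0.032, 1.323, -0.151], 'eef_pos': [559.363, 151.853, 147.617], 'tool_rot': [[-0.262, 0.965, -0.009], [0.965, 0.262, 0.031], [0.032, -0.0, -0.999]], 'ft_force': [0.861, 0.002, -2.075], 'moment': [-0.012, -0.027, -0.031], 'finger_gap': 43.804}
plate slope [-0.0024 -0.0005] z 140.0 38885 circ (array([556.88367209, 157.53123362]), np.float64(79.35038588408574))
delta tool [  0.9   0.9 -32.4] yaw 105.17 turn None
```

>>> play_rows --pt "0.2 0.8 -6 0 -1" --pt "0.2 0.6 -6 0 -1" --pt "0.2 0.6 -6 0 -1" --pt "0 0 0 0 -1"

```text
time: 23.4
eef_pos: [561.1, 152.4, 166.6]
tool_rot: [[-0.262, 0.965, -0.01], [0.965, 0.262, 0.031], [0.032, -0.001, -0.999]]
ft_force: [-0.2, -0.2, -2.3]
finger_gap: 43.7
```

```bash
python3 - <<'E'
from h import *
from rig import env
o,c,p,D=look(env,"wrist","w22");st(o);plate(c,D,559.5,151.8,160);goto(o,560.3,152,200)
E
```

```text
{'time': 23.4, 'joint_pos': [0.122, 0.006, 1.784, 0.032, 1.357, -0.149], 'eef_pos': [561.104, 152.436, 166.628], 'tool_rot': [[-0.262, 0.965, -0.01], [0.965, 0.262, 0.031], [0.032, -0.001, -0.999]], 'ft_force': [-0.154, -0.178, -2.256], 'moment': [0.018, -0.016, -0.031], 'finger_gap': 43.685}
plate slope [-0.0031 -0.0007] z 159.0 39909 circ (array([557.63273359, 158.25959459]), np.float64(78.84984610368356))
delta tool [  0.9  -0.9 -33.4] yaw 105.17 turn None
```

View pics/w22.png

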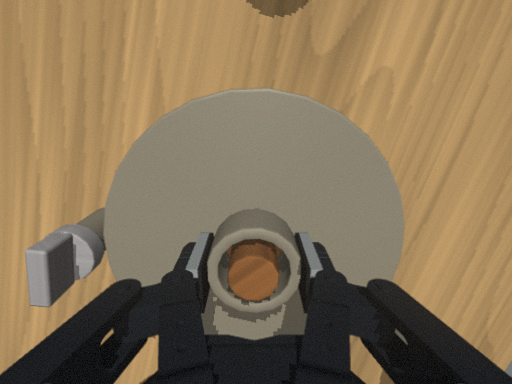

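>>> play_rows --pt "0.2 -0.3 -6 0 -1" --pt "0.2 0.2 -7 0 -1" --pt "0.2 0.2 -8 0 -1" --pt "0.2 0.2 -7 0 -1" --pt "0 0 0 0 -1"

```text
time: 23.95
eef_pos: [561.2, 152.3, 196.7]
tool_rot: [[-0.262, 0.965, -0.01], [0.965, 0.262, 0.03], [0.032, -0.002, -0.999]]
ft_force: [-0.4, -0.3, -2.5]
finger_gap: 43.7
```

```bash
python3 - <<'E'
from h import *
from rig import env
o=env.get_obs();st(o);goto(o,560.3,152,247)
E
```

```text
{'time': 23.95, 'joint_pos': [0.122, -0.019, 1.757, 0.032, 1.409, -0.148], 'eef_pos': [561.179, 152.337, 196.674], 'tool_rot': [[-0.262, 0.965, -0.01], [0.965, 0.262, 0.03], [0.032, -0.002, -0.999]], 'ft_force': [-0.355, -0.29, -2.494], 'moment': [0.011, -0.013, 0.015], 'finger_gap': 43.653}
delta tool [  1.5  -1.  -50.3] yaw 105.17 turn None
```

>>> play_rows --pt "0.2 0 -6 0 -1" --pt "0.2 0 -8 0 -1" --pt "0.2 0 -9 0 -1" --pt "0.2 0 -9 0 -1" --pt "0.2 0 -8 0 -1" --pt "0.2 0 -6 0 -1" --pt "0 0 -2 0 -1" --pt "0 0 0 0 -1" --pt "0 0 0 0 -1" --pt "0 0 0 0 -1"

```text
time: 24.95
eef_pos: [561.3, 152.0, 249.3]
tool_rot: [[-0.262, 0.965, -0.01], [0.965, 0.262, 0.03], [0.032, -0.002, -0.999]]
ft_force: [-0.1, 0.6, -3.2]
finger_gap: 43.6
```

```bash
python3 - <<'E'
from h import *
from rig import env
o,c,p,D=look(env,"wrist","w23");st(o);print(np.abs(o["dq"]).max());x,y,z=o["eef_pos"];plate(c,D,x,y,z-8)
o,c,p,D=look(env,"scene","s23")
cv2.imwrite("pics/z23.png",cv2.resize(p[100:260,200:400,::-1],None,fx=3.7,fy=3.7,interpolation=cv2.INTER_CUBIC))
E
```

```text
{'time': 24.95, 'joint_pos': [0.122, -0.055, 1.704, 0.031, 1.499, -0.145], 'eef_pos': [561.308, 151.992, 249.297], 'tool_rot': [[-0.262, 0.965, -0.01], [0.965, 0.262, 0.03], [0.032, -0.002, -0.999]], 'ft_force': [-0.114, 0.639, -3.191], 'moment': [-0.023, -0.033, -0.006], 'finger_gap': 43.636}
0.004383672631238468
plate slope [-0.0037 -0.0007] z 241.7 39863 circ (array([558.70930654, 156.15688074]), np.float64(80.22801310665548))
```

View pics/z23.png

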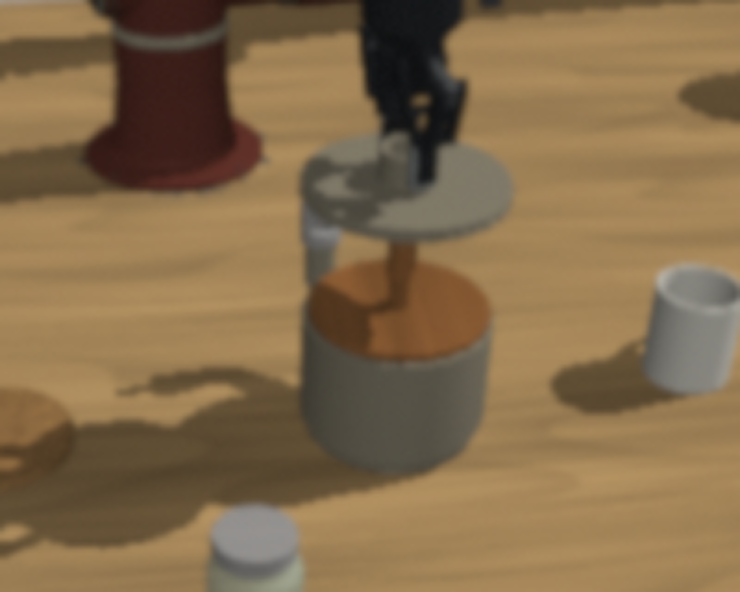

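View pics/w23.png

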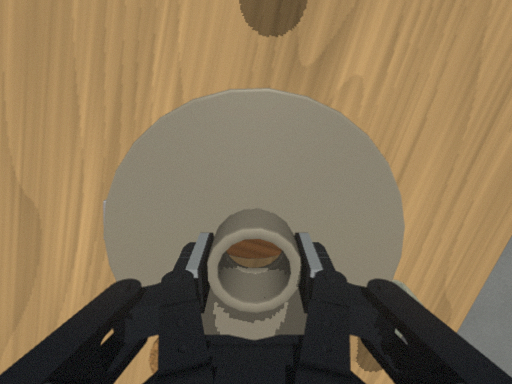

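```bash
python3 - <<'E'
from h import *
from rig import env
D=np.load("pics/s23.npy");c=np.load("pics/s23_c.npy",allow_pickle=True).item()
P=depthpts(c,D).reshape(-1,3);r=np.hypot(P[:,0]-559.5,P[:,1]-151.5)
s=P[(r>20)&(r<70)&(P[:,2]>110)&(P[:,2]<135)];A=np.c_[s[:,:2]-[559.5,151.5],np.ones(len(s))];print("inner flange slope,z",np.linalg.lstsq(A,s[:,2],rcond=None)[0],len(s))
k=P[(r<30)&(P[:,2]>145)&(P[:,2]<215)];print("knob",k[:,:2].mean(0),np.percentile(k[:,2],[2,98]))
o=env.get_obs();print(o["time"],o["eef_pos"],abs(o["dq"]).max());env.finish_job()
E
```

```text
inner flange slope,z [-2.92042563e-03 -2.49684620e-04  1.23744568e+02] 747
knob [568.09841131 148.73191466] [146.77428196 187.75296225]
25.05 [561.25266196 151.98605068 249.13785851] 0.001642871752584037
the job is handed in; nothing more can be done
```

The job is done and handed in at about 25 s. The vent is open, the inner lid is seated in the crock, and the arm is holding the outer lid level above it.

- **Vent cap:** I turned it anticlockwise until the moment jumped to -1.9 N·m at the stop. The wing went from 25.2° to 97.7°. That is 74.6° from the crock's axis, matching the 1.3 rad stop.
- **Lids onto the crock:** I carried both lids together by the inner knob. The tool picked up a tilt on the way, about 3° at the lid. I lowered in small steps, pressing gently (about 12 N) until the lid sat level, then let go. After release the outer lid's plate was level (slope below 0.001) at the expected seated height.
- **Outer lid lifted:** I lifted it by the collar, and the force of 2–3 N fits the outer lid alone. Its slope is about 0.004 rad. By calculation its lowest edge is about 37 mm above the knob top, and the joints were at rest (0.002 rad/s).
- **Last checks:**
  - The inner flange read level at z ≈ 123.7 mm. The nominal height is 123 mm, so the difference is within camera error.
  - The last scene picture showed the mug standing and the jar upright where only its top was in the crop. I never moved towards them or the spoon, and did not measure any of the three again.
  - The wing's angle was not measured again after the release; the later wrist pictures show the wing still turned.

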